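# Inspect a wooden bear under the magnifier

## Task

Stand the little wooden bear (the figure with two small round ears) upright in the middle of the small round plinth's top and let go of it; then draw the rectangular magnifier out of its slotted block, tip it until the glass is about halfway between upright and flat, and hold it above the bear, its glass squarely facing the bear's head from about 7 cm away, so that looking straight through the middle of the glass one sees the head. Touch neither bear nor plinth with the magnifier, leave everything else on the table where it is, and finish while still holding the magnifier up there, still.

Things in the scene. Friction and masses are not known exactly. Their poses are not given: they have to be found in the camera images.
- bear_center (a point): Centre of the bear, on its axis, 36 mm above its foot; z up along it. Plain wood: an upright cylinder 34 mm across and 44 mm high (grip it there), on it a ball head 34 mm across, with two small ball ears 13 mm across at the top, at its +y and -y sides; face at -x. 78 mm tall, about 45 g. Starts standing on the table in any one of the three figures' places.
- bear_head (a point): Centre of the bear's head, 57 mm above its foot on its axis.
- bear_foot (a point): Centre of the bear's flat foot, 34 mm across.
- plinth_top (a point): Centre of the top face of the fixed plinth, 60 mm above the table: a flat white disc 54 mm across and 8 mm thick on a 24 mm steel column with a foot 72 mm across. z up. Fixed, but its place varies.
- magnifier_handle (a point): Centre of the magnifier's handle: a straight black bar 90 mm long (z), 20 wide (y), 14 thick (x). Below it, rigid and in one plane, a framed rectangular glass 70 wide (y), 56 high (z), 8 thick (x); 75 g. z runs from glass to handle, x is square to the glass (both sides alike). Starts upright in the block, glass down, handle centre 117 mm and top 162 mm above the table.
- magnifier_lens (a point): Centre of the magnifier's glass, 79 mm from the handle's centre along -z; same axes as the handle's point. Clear glass 60 by 46 mm. 38 mm above the table at the start.
- holder: Fixed plywood block, 60 mm (x) by 98 mm (y) by 48 mm high, origin at the centre of its underside; its place and yaw vary. A slot in its middle, 12 mm (x) by 74 mm (y), 38 mm deep, open above, holds the magnifier's frame, which comes out straight up.
- rabbit_center (a point): Bystander: wooden figure of the same plain wood: body a cylinder 34 mm across, with a round head 34 mm across on it; two long upright ears, 103 mm tall in all. Point on its axis 36 mm above its foot.
- gnome_center (a point): Bystander: wooden figure of the same plain wood: body a cylinder 34 mm across, with a round head 34 mm across on it; a pointed cap, 101 mm tall in all. Point on its axis 36 mm above its foot.
- spool_center (a point): Bystander: wooden spool 36 mm across, 40 mm high, upright; its centre.
- jar_center (a point): Bystander: small glass jar, 40 mm across, 45 mm high; its centre.
- tumbler_center (a point): Bystander: drinking glass, 68 mm across, 90 mm high; its centre.
- gluegun_center (a point): Bystander: black glue gun lying flat, 148 mm long, its grip reaching 92 mm to its -y side, 30 mm high; a point on its barrel's axis.
- brush_grip (a point): Bystander: small brush lying flat; the middle of its handle.

How it is judged:
On the way, in this order (a step that is already met when the one before it is completed fails the run):
1. the bear stands released on the plinth, the magnifier still in its block (horizontal distance between bear_foot and plinth_top below 0.011 m and angle between bear_center's own z axis and vertical below 0.12 rad and z of bear_foot in the frame of plinth_top between -0.004 and 0.005 m and contact force between bear and the fingers below 0.05 N and linear speed of bear below 0.02 m/s and z of magnifier_lens in the frame of holder below 0.05 m), for 0.3 s.
2. the magnifier, gripped, is drawn clear of its block, the bear still on the plinth (horizontal distance between bear_foot and plinth_top below 0.011 m and angle between bear_center's own z axis and vertical below 0.12 rad and z of bear_foot in the frame of plinth_top between -0.004 and 0.005 m and z of magnifier_lens in the frame of holder above 0.085 m and contact force between magnifier and the fingers above 1 N), for 0.1 s.
At the end, for the whole second after the job is handed in: Bear upright (7 deg), foot centre within 11 mm of the plinth's middle, untouched. Magnifier held still by the fingers alone; glass 29-61 deg from flat, above the head's level, 45-105 mm from the head's centre, which lies within 20 mm (across and along) of the line square through the glass's middle (horizontal distance between bear_foot and plinth_top below 0.011 m and angle between bear_center's own z axis and vertical below 0.12 rad and z of bear_foot in the frame of plinth_top between -0.004 and 0.005 m and contact force between bear and the fingers below 0.05 N and linear speed of each of bear, magnifier below 0.02 m/s and contact force between each of bear, plinth, holder and magnifier below 0.05 N and contact force between magnifier and the fingers above 1 N and angle between the x axis of magnifier_lens and the z axis of plinth_top, either way round between 0.5 and 1.07 rad and y of bear_head in the frame of magnifier_lens between -0.02 and 0.02 m and z of bear_head in the frame of magnifier_lens between -0.02 and 0.02 m and distance between bear_head and magnifier_lens between 0.045 and 0.105 m and z of magnifier_lens in the frame of plinth_top above 0.065 m and angular speed of magnifier below 0.2 rad/s); the arm keeps its last pose, push and grip.
It fails at once if another figure was moved by more than 30 mm (distance of any of rabbit_center, gnome_center from where it was at the start of the episode above 0.03 m).
It fails at once if another thing on the table was moved by more than 30 mm (distance of any of spool_center, jar_center, tumbler_center, gluegun_center, brush_grip from where it was at the start of the episode above 0.03 m).
It also fails if it takes over 72 s, if anything falls off the work surface, if the arm or the gripper's body presses on something with over 40 N, if the wrist force passes 120 N, or if a joint passes its speed limit or range.

## Robot

A 6-joint arm with a two-finger parallel gripper is mounted at the origin on the work surface. World frame = base frame: x ahead of the robot, y to its left, z up, the work surface at z = 0. Lengths are in m, angles in rad, forces in N, time in s.
With the tool pointing down it reaches from about 0.35 to 0.875 m from the base axis. Payload 15.5 kg.
Tool frame: the origin (TCP) lies midway between the tips of the shut fingers; the grasp point (between the pads) lies r.pinch_z behind it (r.pinch_z is the distance from the TCP to the grasp point, in m); z points along the fingers, x is the direction in which the jaws open and shut, and the axes are right-handed (so a half turn about z gives the same grasp; the last joint's range is limited). The gripper opens to 85 mm and grips with 20 to 120 N. Pads are 22 mm wide; open, the fingers measure 114 mm over their backs; the gripper's body (76 mm by 85 mm) begins 54 mm behind the grasp point. The pads swing forward as they close: fully open they stand 13 mm farther back than shut.
Start: joints at [-1.266, 0.494, 1.345, -0, 1.302, -0.096], TCP at [0.243, -0.576, 0.231] pointing down, gripper open.
Joint ranges: [-2.91, 2.91], [-0.82, 2.16], [0.22, 2.67], [-1.22, 4.37], [0.12, 2.79], [-3.08, 3.08]. Speed limits (rad/s): [1.89, 1.89, 2.57, 3.01, 3.01, 3.01].

## Interface

Orientations are given as a unit quaternion [x, y, z, w].
In Python, from rig import state, imaging, workorder, r gives the robot as it stands.
- The arm moves only by the shell command python3 -m crank 'ROWS' [FORCE]. ROWS is JSON, a list that holds one entry, the list of rows, each a list of 7 numbers: the turn, a rotation vector about the world's x, y, z in rad, then the shift along the world's x, y, z in m, then the opening, from 0 (shut) to 1 (fully open). In form: [[[rx, ry, rz, tx, ty, tz, hand], ...]]. A call has exactly 5 rows; each row is the pose to reach, as a shift and turn from the pose commanded when the call began; what a row does not reach only later rows make up. A row lasts 1/8 s, in which the tool goes at most 62.5 mm and 10.7 degrees, less where a joint would pass 70% of its speed; a pose out of reach is approached as far as the arm can. A call with a gripper value outside its range is refused whole. The fingers move at their own pace and stop on an object; FORCE is the grip in N (left out, the last holds). Time passes only in rows, so rows that repeat a pose let the fingers close, or fill a call up. It gives the time, the measured TCP pose, the force and the opening at its end, in the units of the state.
- state(): the state, without advancing time (a new reading comes with each control period).
- imaging.capture(name): name is "side" or "top"; returns a dict with "color" (384x512x3 uint8, blue, green, red), "fx", "fy", "cx", "cy" (pixels), "k1" (the pictures are not rectified: a ray, as slopes to the right and down, at radius r is drawn at 1 + k1 r^2 times it, then the intrinsics apply), "pose" (4x4, takes a point from camera to world coordinates). Camera axes: x right, y down, z forward; pixel columns grow to the right and rows downward; lengths in m; the calibration is good to about 2 mm. A picture is of the moment at which its call begins. There is no depth.
- workorder.sign_off(): hands the job in, once; it reports no verdict.
Trained networks look in the newest picture that a camera, given by its name, has taken for a name from the list of things; names that differ only in an ending like _2 or _b are one class to them, and where a whole thing is asked for, a point or a joint stands for the part that bears it (a point fixed in the world has none). Each returns a list of dicts, best first, with "confidence" (0 to 1); they miss things now and then, are a little off and sometimes report something else, mostly with a low value. They report only what shows in the picture. A call takes as long as a camera call.
- imaging.find_in(label, camera): "point" ([column, row] in pixels, amid what is visible of it).
- imaging.silhouettes(label, camera): "mask" (384x512 bool, what is visible of it) and "point" ([column, row] in pixels, amid what is visible of it).
The state is a dict: "clock": time; "qpos": joint angles; "qvel": joint speeds; "joint_torque": joint torques, N m; "tcp_pos": TCP position; "tcp_rot": TCP orientation; "ft_force": force on the tool from outside, world axes, zero at the start; "torque": the same for the moment, N m; "finger_gap": finger opening in m.
Only numpy, scipy, OpenCV 4.12 (cv2) and the standard library are available. Lean on these libraries where they do the work, as an engineer would, in place of code of your own. Each camera call takes 0.05 s, during which the arm holds its last target.

## Working session

There is one attempt and no reset: what is moved stays moved. The work goes in short steps, Python scripts to look and compute and a shell command to move; the robot and the scene stay as the last step left them, time stands still between calls to the robot, and variables do not carry over. Pictures are saved under pics/ and viewed, and the job is handed in when it is done.

```bash
ls; mkdir -p pics; python3 - <<'E'
from rig import state, imaging, workorder, r
import cv2
s=state(); print(s); print(r.pinch_z)
for n in("side","top"):
    c=imaging.capture(n); cv2.imwrite(f"pics/{n}0.png",c["color"]); print(n,{k:c[k] for k in c if k!="color"})
    for l in ["bear_center","rabbit_center","gnome_center","plinth_top","magnifier_handle","magnifier_lens","holder","spool_center","jar_center","tumbler_center","gluegun_center","brush_grip"]:
        print(l,[(d["point"],round(d["confidence"],2)) for d in imaging.find_in(l,n)][:3])
E
```

```text
pics
{'clock': 0.0, 'qpos': array([-1.26651060e+00,  4.94192805e-01,  1.34614837e+00,  5.79528900e-06,
        1.30246578e+00, -9.55341649e-02]), 'qvel': array([ 0.00028262, -0.00063251,  0.00061971,  0.00099742,  0.00088257,
        0.00066082]), 'joint_torque': array([-5.13102732e-04, -8.82166314e+01, -3.83854544e+01, -1.69712820e-05,
        1.03767010e-02, -4.35609070e-05]), 'tcp_pos': array([ 0.24316004, -0.57537018,  0.23068842]), 'tcp_rot': array([ 8.33441814e-01, -5.52606889e-01, -4.69954457e-04, -3.84424891e-04]), 'ft_force': array([ 0.4091138 , -0.95856805, -0.06048673]), 'torque': array([-0.04194945, -0.02837196,  0.06794221]), 'finger_gap': 0.08513287348655448}
0.0187
side {'fx': 369.36122806574014, 'fy': 369.36122806574014, 'cx': 253.8553466109164, 'cy': 188.31438328220818, 'k1': 0.01801834823771531, 'pose': array([[-0.95281732, -0.16717857,  0.25335841,  0.31689577],
       [-0.30320478,  0.56365003, -0.76835246,  0.80916823],
       [-0.01435341, -0.80891901, -0.58774485,  0.69207699],
       [ 0.        ,  0.        ,  0.        ,  1.        ]])}
bear_center [([318.4,
[... 691 characters left out ...]
-0.99978025,  0.00405891, -0.0205664 ,  0.06627471],
       [ 0.0196842 , -0.15565941, -0.98761464,  1.11273986],
       [ 0.        ,  0.        ,  0.        ,  1.        ]])}
bear_center [([324.6, 240.5], 0.61)]
rabbit_center [([316.1, 183.1], 0.52)]
gnome_center [([376.5, 218.8], 0.66)]
plinth_top [([257.0, 212.5], 0.66), ([214.6, 146.0], 0.29)]
magnifier_handle [([191.6, 222.1], 0.69), ([271.2, 158.1], 0.6)]
magnifier_lens [([188.9, 221.1], 0.57)]
holder [([194.8, 222.7], 0.8)]
spool_center [([273.5, 156.5], 0.62)]
jar_center [([239.7, 242.7], 0.44)]
tumbler_center [([218.6, 146.4], 0.56), ([107.0, 254.5], 0.38)]
gluegun_center [([370.0, 152.3], 0.74)]
brush_grip [([110.5, 255.1], 0.75)]
```

```bash
python3 - <<'E'
import cv2
for n,b in(("side",(160,100,360,320)),("top",(90,110,400,300))):
    i=cv2.imread(f"pics/{n}0.png"); x0,y0,x1,y1=b
    k=min(800/(x1-x0),600/(y1-y0))
    cv2.imwrite(f"pics/{n}0z.png",cv2.resize(i[y0:y1,x0:x1],None,fx=k,fy=k,interpolation=cv2.INTER_CUBIC)); print(k)
E
```

```text
2.727272727272727
2.5806451612903225
```

View pics/side0.png

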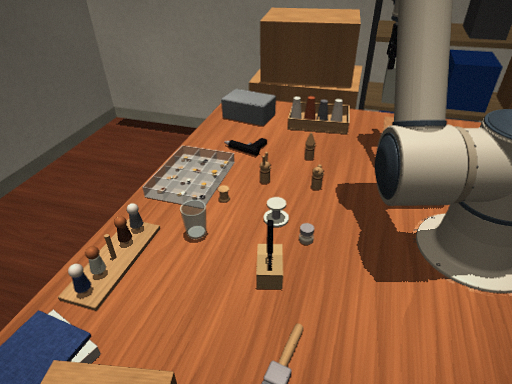

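View pics/side0z.png

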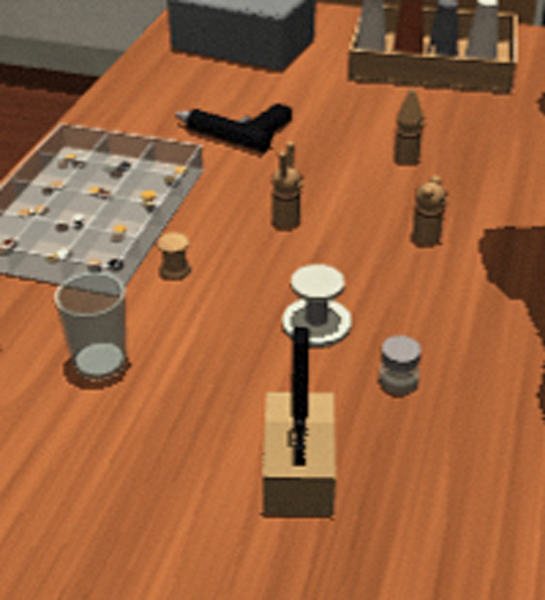

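View pics/top0z.png

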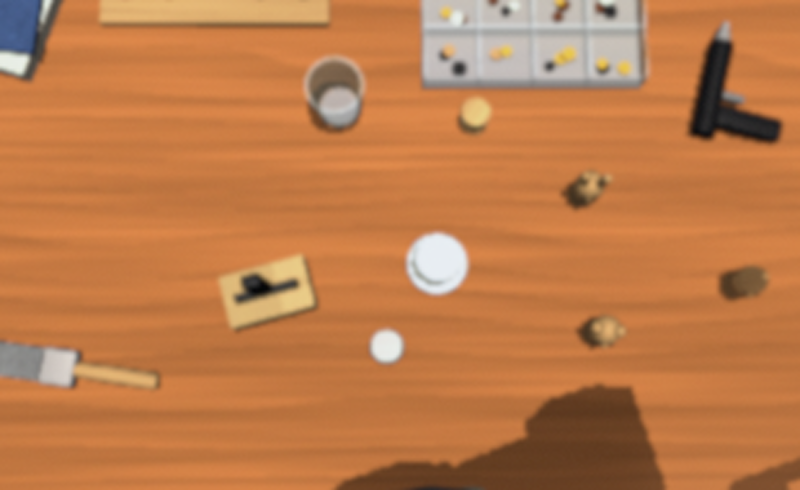

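The bear, with its two ball ears, is at side (318,178) and top (325,240). The rabbit is at side (263,168), the gnome at (309,148), the plinth at (275,212) and the holder at (268,265). The holder is yawed by about 10–15° in the top view.

```bash
cat > h.py <<'E'
import numpy as np, cv2
from scipy.spatial.transform import Rotation as R
from scipy.optimize import least_squares
def cam(c): return {k:c[k] for k in ("fx","fy","cx","cy","k1","pose")}
def proj(c,P):
    P=np.atleast_2d(P); T=np.linalg.inv(c["pose"]); q=P@T[:3,:3].T+T[:3,3]
    s=q[:,:2]/q[:,2:]; k=1+c["k1"]*(s**2).sum(1,keepdims=True)
    return s*k*[c["fx"],c["fy"]]+[c["cx"],c["cy"]]
def ray(c,p):
    d=(np.array(p,float)-[c["cx"],c["cy"]])/[c["fx"],c["fy"]]; s=d.copy()
    for _ in range(10): s=d/(1+c["k1"]*(s@s))
    v=c["pose"][:3,:3]@[s[0],s[1],1]; return c["pose"][:3,3],v/np.linalg.norm(v)
def onz(c,p,z):
    o,v=ray(c,p); return o+v*(z-o[2])/v[2]
def tri(obs):
    A=np.zeros((3,3));b=np.zeros(3)
    for c,p in obs:
        o,v=ray(c,p);M=np.eye(3)-np.outer(v,v);A+=M;b+=M@o
    return np.linalg.solve(A,b)
E
python3 - <<'E'
from rig import *; from h import *
cs={n:imaging.capture(n) for n in("side","top")}
import pickle
M={}
for n in cs:
    for l in ["bear_center","rabbit_center","gnome_center","plinth_top","magnifier_handle","holder","spool_center","jar_center","tumbler_center","gluegun_center"]:
        m=imaging.silhouettes(l,n)
        if m:
            k=m[0]; ys,xs=np.where(k["mask"]); M[n,l]=k["mask"]
            print(n,l,round(k["confidence"],2),k["point"],[xs.min(),ys.min(),xs.max(),ys.max()],len(xs))
pickle.dump((cs,M),open("s0.pkl","wb"))
for l in ["bear_center","rabbit_center","gnome_center","plinth_top","magnifier_handle","holder","spool_center","jar_center","tumbler_center"]:
    if ("side",l) in M and ("top",l) in M:
        print(l,tri([(cs[n],np.argwhere(M[n,l])[:,::-1].mean(0)) for n in cs]).round(4))
E
```

```text
side bear_center 0.71 [317.5, 177.1] [np.int64(311), np.int64(165), np.int64(323), np.int64(188)] 245
side rabbit_center 0.77 [264.6, 167.4] [np.int64(260), np.int64(154), np.int64(270), np.int64(182)] 238
side gnome_center 0.79 [308.1, 149.4] [np.int64(304), np.int64(134), np.int64(314), np.int64(159)] 239
side plinth_top 0.95 [276.3, 213.2] [np.int64(263), np.int64(197), np.int64(287), np.int64(227)] 523
side magnifier_handle 0.77 [268.4, 241.8] [np.int64(266), np.int64(221), np.int64(273), np.int64(267)] 215
side holder 0.8 [265.9, 274.6] [np.int64(256), np.int64(244), np.int64(282), np.int64(289)] 1067
side spool_center 0.62 [223.7, 191.7] [np.int64(219), np.int64(186), np.int64(228), np.int64(201)] 119
side jar_center 0.73 [305.8, 235.4] [np.int64(298), np.int64(223), np.int64(314), np.int64(244)] 288
side tumbler_center 0.9 [195.2, 216.7] [np.int64(180), np.int64(199), np.int64(205), np.int64(238)] 859
side gluegun_center 0.75 [246.9, 149.3] [np.int64(225), np.int64(139), np.int64(266), np.int64(155)] 335
top bear_center 0.73 [323.0, 238.8] [np.int64(316), np.int64(232), np.int
[... 575 characters left out ...]
int64(268), np.int64(149), np.int64(278), np.int64(162)] 114
top jar_center 0.71 [237.6, 243.7] [np.int64(234), np.int64(238), np.int64(245), np.int64(250)] 116
top tumbler_center 0.96 [216.4, 145.2] [np.int64(208), np.int64(132), np.int64(230), np.int64(159)] 514
top gluegun_center 0.56 [369.0, 154.5] [np.int64(357), np.int64(122), np.int64(392), np.int64(165)] 584
bear_center [ 0.4293 -0.1574  0.039 ]
rabbit_center [ 0.5934 -0.143   0.0466]
gnome_center [ 0.4835 -0.3215  0.0451]
plinth_top [0.5092 0.032  0.0291]
magnifier_handle [0.4752 0.2212 0.105 ]
holder [0.4751 0.2253 0.0185]
spool_center [ 0.6871 -0.0152  0.0214]
jar_center [0.413  0.091  0.0249]
tumbler_center [0.7071 0.149  0.0557]
```

```bash
python3 - <<'E'
import cv2,numpy as np
from h import *
import pickle
cs,M=pickle.load(open("s0.pkl","rb"))
def crop(n,b,k):
    i=cs[n]["color"];x0,y0,x1,y1=b
    return cv2.resize(i[y0:y1,x0:x1],None,fx=k,fy=k,interpolation=cv2.INTER_NEAREST)
a=crop("top",(170,195,220,245),8); b=crop("side",(245,210,295,295),7)[:400]
b=crop("side",(245,243,295,293),8)
cv2.imwrite("pics/z1.png",np.hstack([a,b]))
a=crop("top",(235,190,285,240),8); b=crop("side",(250,190,300,240),8)
cv2.imwrite("pics/z2.png",np.hstack([a,b]))
a=crop("top",(300,215,350,265),8); b=crop("side",(293,152,343,202),8)
cv2.imwrite("pics/z3.png",np.hstack([a,b]))
E
```

```text
(no output)
```

View pics/z1.png

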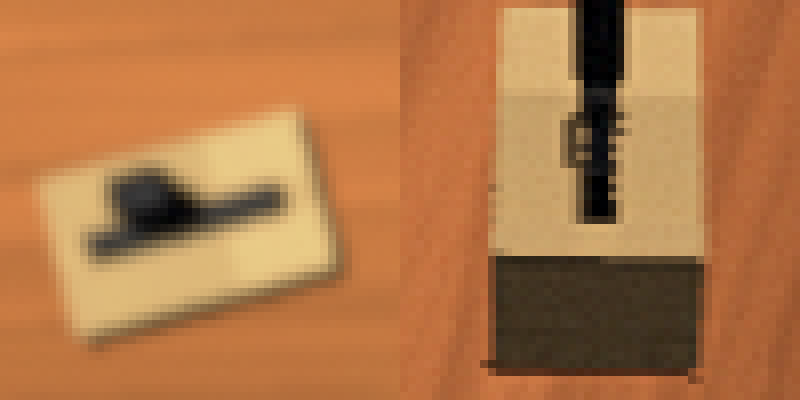

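View pics/z2.png

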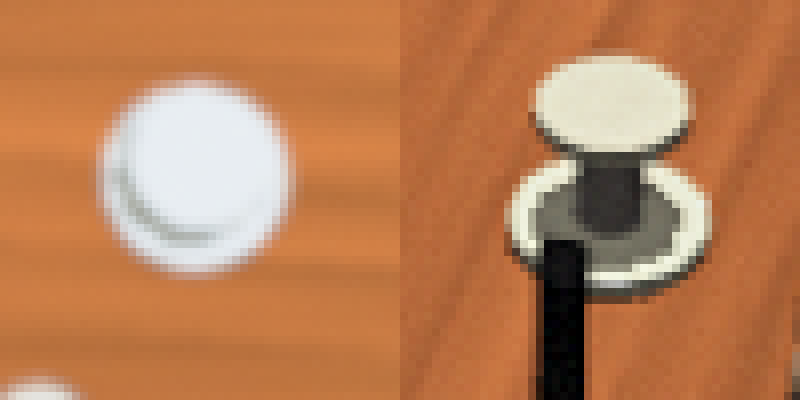

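View pics/z3.png

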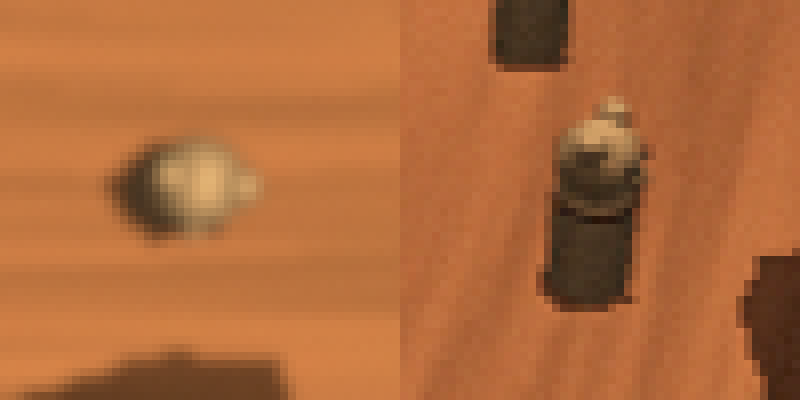

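Readings from the crops: the plinth's disc centre is at side (276.1,202.4) and its foot ring at top (258.7,211.5). The bear's head is at side (317.5,170.5) and top (324.5,237.9). The holder's corners are visible in both views. I'll refine the positions from these.

```bash
python3 - <<'E'
from h import *; import pickle
cs,M=pickle.load(open("s0.pkl","rb")); S,T=cs["side"],cs["top"]
print("plinth",onz(S,(276.1,202.4),.06),onz(T,(258.75,211.5),.004))
h=tri([(S,(317.5,170.5)),(T,(324.5,237.9))]);print("bear head",h, onz(S,(317.5,170.5),.057),onz(T,(324.5,237.9),.057))
# body bottom rim front in side
f=lambda o,p:(np.array(p)/8-.5+o)
# holder fit: side top corners + side bottom; top corners (top view)
so=np.array([245,243]);to=np.array([170,195])
sp=[f(so,p) for p in[(90,257),(303,257),(300,8),(100,8),(93,372),(298,372)]]
tp=[f(to,p) for p in[(37,180),(297,107),(340,268),(80,342)]]
L=np.array([[1,1],[-1,1],[-1,-1],[1,-1]])*[.03,.049]
# side-camera: +y near; image right = -x
def model(q):
    c,s=np.cos(q[2]),np.sin(q[2]);Rz=np.array([[c,-s],[s,c]])
    P=L@Rz.T+q[:2]
    t=np.c_[P,np.full(4,.048)];b=np.c_[P,np.zeros(4)]
    return t,b
def res(q,side=True,top=True):
    t,b=model(q);o=[]
    ps=proj(S,np.r_[t,b[:2]]);
    if side:o.append((ps-np.array(sp)).ravel())
    # top: left-top = +x +y, right-top=+x -y, right-bottom=-x -y, left-bottom=-x +y
    pt=proj(T,t[[0,3,2,1]])
    if top:o.append((pt-np.array(tp)).ravel())
    return np.concatenate(o)
for kw in({}, {"top":False},{"side":False}):
    z=least_squares(res,[.475,.22,0.2],kwargs=kw);print("holder",z.x,np.degrees(z.x[2]),z.cost); print(z.fun.round(1))
# handle top in side
E
```

```text
plinth [0.51036508 0.02845934 0.06      ] [0.51387266 0.03113987 0.004     ]
bear head [ 0.42818356 -0.15618337  0.06436216] [ 0.42903317 -0.1675263   0.057     ] [ 0.42901139 -0.15770603  0.057     ]
holder [0.47546745 0.22458169 0.27511482] 15.762917991338282 1.4887019485280952
[-0.2 -0.  -0.   0.4 -0.8  0.4 -0.3  0.1 -0.3 -0.5 -0.   0.   0.4  0.8
  0.3  0.7  0.2  0.1  0.1  0.2]
holder [0.47484539 0.22417426 0.27109044] 15.532338265172742 0.49068001879591594
[ 0.  -0.1  0.2  0.4 -0.5  0.4  0.1  0.  -0.1 -0.6  0.2 -0. ]
holder [0.47685234 0.2253013  0.27413887] 15.707000472066921 0.18299017081918595
[ 0.2  0.3  0.   0.3 -0.  -0.3 -0.1 -0.3]
```

```bash
python3 - <<'E'
from h import *; import pickle
cs,M=pickle.load(open("s0.pkl","rb")); S,T=cs["side"],cs["top"]
p=onz(S,(316.25,190),0);d=p-S["pose"][:3,3];d[2]=0;d/=np.linalg.norm(d);print(p+d*.017)
def sil(c,P):
    out=np.zeros((384*4,512*4),np.uint8)
    a=np.linspace(0,6.283,24,endpoint=False);pts=[]
    for r,z in[(.017,0),(.017,.044)]: pts.append(np.c_[P[0]+r*np.cos(a),P[1]+r*np.sin(a),np.full(24,z)])
    u=proj(c,np.vstack(pts)); cv2.fillPoly(out,[cv2.convexHull(((u+.5)*4).astype(np.int32))],255)
    th,ph=np.meshgrid(np.linspace(0,3.14,12),a);s=np.c_[(np.sin(th)*np.cos(ph)).ravel(),(np.sin(th)*np.sin(ph)).ravel(),np.cos(th).ravel()]*.017+[P[0],P[1],.057]
    cv2.fillPoly(out,[cv2.convexHull(((proj(c,s)+.5)*4).astype(np.int32))],255)
    return out
ims=[]
for P in [(.429,-.157),(.429,-.161)]:
  for c,b in((T,(300,215,350,265)),(S,(293,152,343,202))):
    x0,y0,x1,y1=b;i=cv2.resize(c["color"][y0:y1,x0:x1],None,fx=8,fy=8,interpolation=0)
    m=cv2.resize(sil(c,P)[y0*4:y1*4,x0*4:x1*4],None,fx=2,fy=2,interpolation=0)
    k,_=cv2.findContours(m,0,1);cv2.drawContours(i,k,-1,(255,255,0),1);ims.append(i)
cv2.imwrite("pics/z4.png",cv2.resize(np.vstack([np.hstack(ims[:2]),np.hstack(ims[2:])]),(600,600)))
E
```

```text
[ 0.42568578 -0.15982052  0.        ]
```

View pics/z4.png

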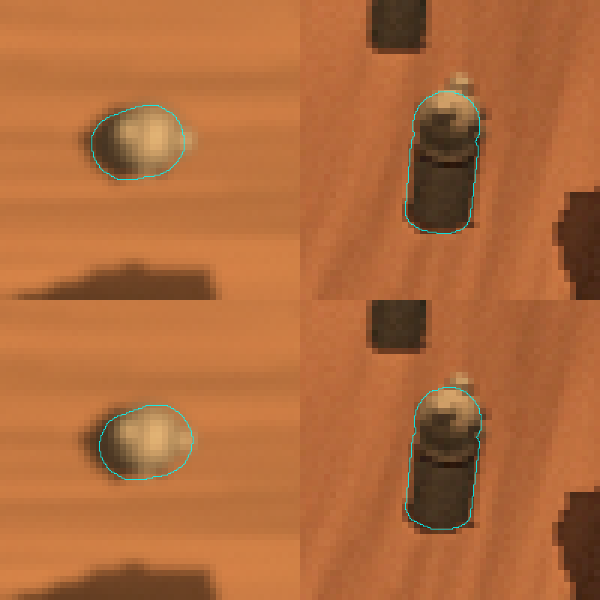

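```bash
python3 -m crank '[[[0,0,0.12,0.02,0.047,0,1],[0,0,0.24,0.04,0.094,0,1],[0,0,0.36,0.06,0.141,0,1],[0,0,0.48,0.08,0.188,0,1],[0,0,0.6,0.1,0.235,0,1]]]' 40; python3 -m crank '[[[0,0,0.12,0.02,0.047,0,1],[0,0,0.24,0.04,0.094,0,1],[0,0,0.36,0.06,0.141,0,1],[0,0,0.48,0.08,0.184,0,1],[0,0,0.571,0.085,0.184,0,1]]]' 40
```

```text
clock: 3.02
tcp_pos: [0.3437, -0.3393, 0.2314]
tcp_rot: [0.96, -0.28, 0.0, 0.0]
ft_force: [1.2, 1.1, 0.5]
finger_gap: 0.0857
clock: 3.65
tcp_pos: [0.429, -0.1541, 0.2314]
tcp_rot: [1.0, 0.003, 0.0, -0.0]
ft_force: [0.0, 0.3, -0.3]
finger_gap: 0.0852
```

```bash
python3 -c "
from rig import *
s=state();print(s['tcp_pos'],s['tcp_rot'])"; python3 -m crank '[[[0,0,0,0,0,0,1],[0,0,0,0,0,-0.03,1],[0,0,0,0,0,-0.06,1],[0,0,0,0,0,-0.09,1],[0,0,0,0,0,-0.09,1]]]' 40
```

```text
[ 0.42898474 -0.15409214  0.23142701] [ 9.99993883e-01  3.49040237e-03  1.08181209e-04 -1.97469236e-04]
clock: 4.28
tcp_pos: [0.4269, -0.1567, 0.1401]
tcp_rot: [1.0, -0.002, -0.002, -0.001]
ft_force: [0.2, 0.1, 0.1]
finger_gap: 0.0851
```

```bash
python3 -m crank '[[[0,0,0,0,0,-0.03,1],[0,0,0,0,0,-0.06,1],[0,0,0,0,0,-0.09,1],[0,0,0,0,0,-0.12,1],[0,0,0,0,0,-0.13,1]]]' 40;  python3 - <<'E'
from rig import *; import cv2
c=imaging.capture("side");cv2.imwrite("pics/a1.png",cv2.resize(c["color"][120:240,220:400],None,fx=4,fy=4)); print(state()["tcp_pos"])
E
```

```text
clock: 4.9
tcp_pos: [0.4283, -0.1571, 0.0111]
tcp_rot: [1.0, -0.001, -0.0, -0.0]
ft_force: [0.6, -0.1, -0.1]
finger_gap: 0.085
[ 0.42825424 -0.15703873  0.01069078]
```

View pics/a1.png

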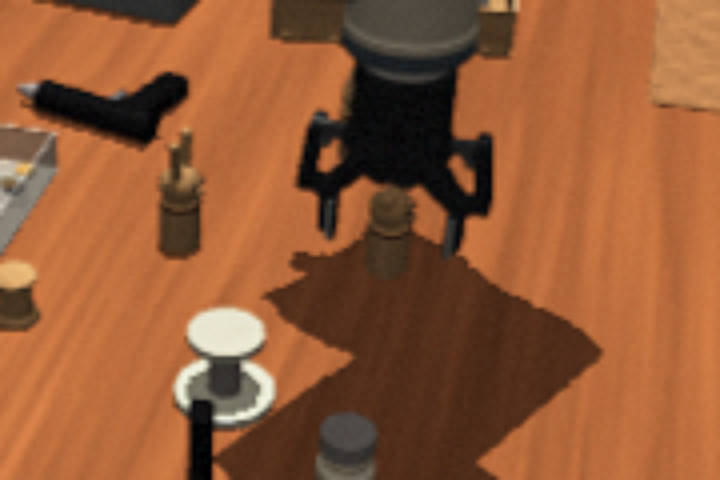

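The bear stands midway between the open fingers, just under the gripper body, at about (390,235) in the enlarged crop. I'll close on it.

```bash
python3 -m crank '[[[0,0,0,0,0,0,0.3],[0,0,0,0,0,0,0.1],[0,0,0,0,0,0,0.1],[0,0,0,0,0,0,0.1],[0,0,0,0,0,0,0.1]]]' 30;python3 -m crank '[[[0,0,0,0,0,0,0.1],[0,0,0,0,0,0,0.1],[0,0,0,0,0,0.01,0.1],[0,0,0,0,0,0.03,0.1],[0,0,0,0,0,0.03,0.1]]]' 30
```

```text
clock: 5.58
tcp_pos: [0.4287, -0.1569, 0.0121]
tcp_rot: [1.0, 0.0, 0.001, 0.0]
ft_force: [-1.2, 0.4, 13.4]
finger_gap: 0.033
clock: 6.2
tcp_pos: [0.429, -0.1571, 0.0427]
tcp_rot: [1.0, 0.0, 0.001, 0.001]
ft_force: [0.7, -0.3, -0.6]
finger_gap: 0.0331
```

```bash
python3 -m crank '[[[0,0,0,0,0,0.02,0.1],[0,0,0,0,0,0.05,0.1],[0,0,0,0,0,0.08,0.1],[0,0,0,0,0,0.1,0.1],[0,0,0,0,0,0.1,0.1]]]' 30;python3 -m crank '[[[0,0,0,0.015,0.035,0,0.1],[0,0,0,0.035,0.08,0,0.1],[0,0,0,0.055,0.125,0,0.1],[0,0,0,0.075,0.17,0,0.1],[0,0,0,0.082,0.1865,0,0.1]]]' 30
 python3 - <<'E'
from rig import *; import cv2
for n,b in(("side",(200,80,380,230)),("top",(170,150,350,300))):
    c=imaging.capture(n);x0,y0,x1,y1=b;cv2.imwrite(f"pics/a2{n}.png",cv2.resize(c["color"][y0:y1,x0:x1],None,fx=4,fy=4)); print(state()["tcp_pos"])
E
```

```text
clock: 6.82
tcp_pos: [0.4288, -0.157, 0.1421]
tcp_rot: [1.0, 0.0, 0.001, 0.001]
ft_force: [-0.2, -0.5, -0.1]
finger_gap: 0.0334
clock: 7.45
tcp_pos: [0.5105, 0.032, 0.1401]
tcp_rot: [1.0, 0.001, -0.001, -0.0]
ft_force: [-1.3, -0.3, -1.0]
finger_gap: 0.0332
[0.51089984 0.03250812 0.14017607]
[0.51026255 0.03102468 0.14025109]
```

View pics/a2side.png

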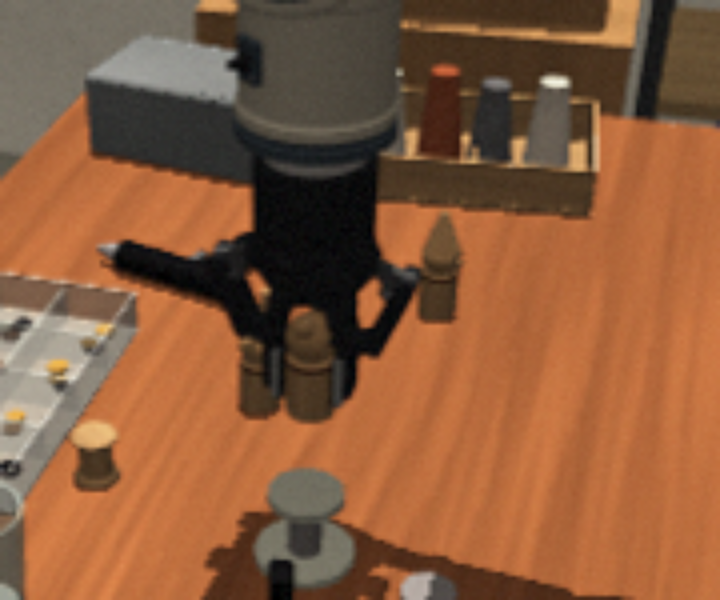

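The bear hangs upright between the pads, with its foot at about side (277,185) and the plinth disc at (276.5,203) below it. Next I'll check the offset.

```bash
python3 - <<'E'
from h import *; import pickle
cs,M=pickle.load(open("s0.pkl","rb")); S=cs["side"]
px=lambda u,v:((u+.5)/4-.5+200,(v+.5)/4-.5+80)
for z in(.126,.129,.132):
    p=onz(S,px(309.5,421),z);d=p-S["pose"][:3,3];d[2]=0;d/=np.linalg.norm(d);print(z,p+d*.017)
print(onz(S,px(306,492),.06))
# expected: foot outline at TCP xy
a=np.linspace(0,6.28,40)
for z in (.126,.130):
  u=proj(S,np.c_[.5105+.017*np.cos(a),.0295+.017*np.sin(a),np.full(40,z)]);u=(u-[200,80]+.5)*4-.5;print(u.min(0),u.max(0))
E
```

```text
0.126 [0.51112502 0.02057026 0.126     ]
0.129 [0.51011722 0.02466206 0.129     ]
0.132 [0.50910942 0.02875386 0.132     ]
[0.51004152 0.02941012 0.06      ]
[281.78722124 399.23552302] [333.07091377 428.72532106]
[281.85650932 394.33279808] [333.26375669 423.7549378 ]
```

View pics/a2top.png

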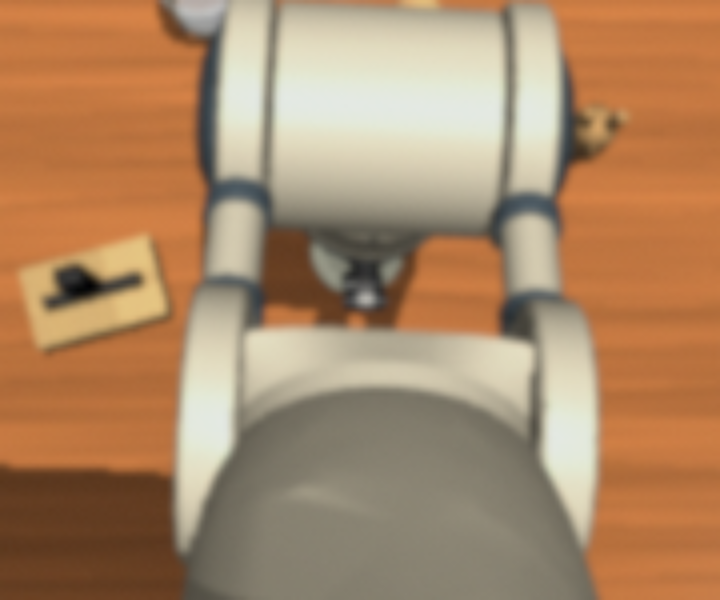

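```bash
python3 -m crank '[[[0,0,0,0.002,0.0015,-0.015,0.1],[0,0,0,0.002,0.0015,-0.035,0.1],[0,0,0,0.002,0.0015,-0.05,0.1],[0,0,0,0.002,0.0015,-0.06,0.1],[0,0,0,0.002,0.0015,-0.06,0.1]]]' 30
 python3 - <<'E'
from rig import *; import cv2
for n,b in(("side",(240,150,315,210)),("top",(220,180,295,240))):
    c=imaging.capture(n);x0,y0,x1,y1=b;cv2.imwrite(f"pics/a3{n}.png",cv2.resize(c["color"][y0:y1,x0:x1],None,fx=10,fy=10,interpolation=0)); print(state()["tcp_pos"],state()["ft_force"])
E
```

```text
clock: 8.18
tcp_pos: [0.5118, 0.031, 0.0806]
tcp_rot: [1.0, -0.0, -0.001, -0.0]
ft_force: [0.4, 0.9, -0.9]
finger_gap: 0.033
[0.51217225 0.03109329 0.08111482] [ 0.30051213 -0.05509193 -0.55850322]
[0.51243539 0.03113375 0.08150582] [-0.60018028  0.55407507  0.43062167]
```

View pics/a3side.png

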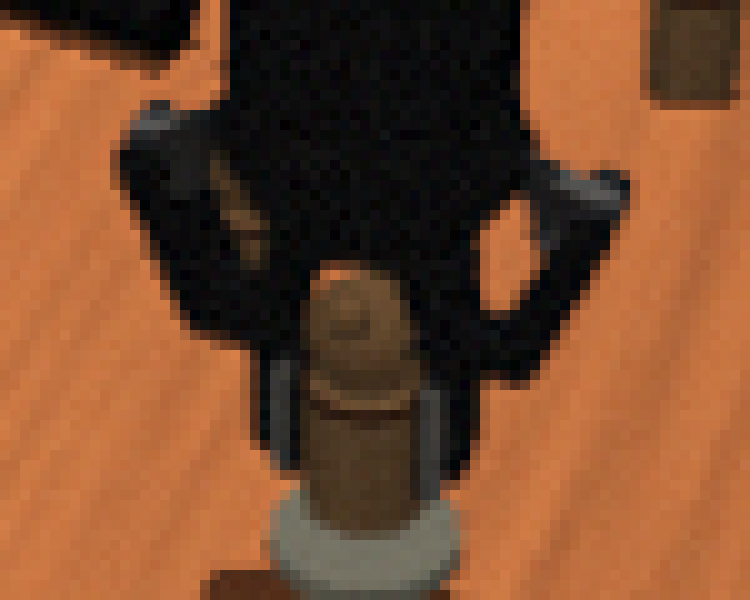

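Measured in the same picture, the foot projects within about 1–2 mm of the disc's centre (foot mid-column 362, disc 366). I'll lower it gently.

```bash
python3 -m crank '[[[0,0,0,0,0,-0.003,0.1],[0,0,0,0,0,-0.005,0.1],[0,0,0,0,0,-0.007,0.1],[0,0,0,0,0,-0.008,0.1],[0,0,0,0,0,-0.008,0.1]]]' 30
```

```text
clock: 8.9
tcp_pos: [0.5122, 0.0313, 0.0732]
tcp_rot: [1.0, 0.0, -0.0, 0.0]
ft_force: [-0.2, 0.1, -1.7]
finger_gap: 0.033
```

```bash
python3 -m crank '[[[0,0,0,0,0,-0.0005,0.1],[0,0,0,0,0,-0.001,0.1],[0,0,0,0,0,-0.0015,0.1],[0,0,0,0,0,-0.0015,0.1],[0,0,0,0,0,-0.0015,0.1]]]' 30
```

```text
clock: 9.52
tcp_pos: [0.5123, 0.0313, 0.0722]
tcp_rot: [1.0, 0.0, 0.0, 0.0]
ft_force: [-1.6, 0.9, 9.8]
finger_gap: 0.0334
```

The foot has contact (about 10 N), so I'll release.

```bash
python3 -m crank '[[[0,0,0,0,0,0,0.45],[0,0,0,0,0,0,0.55],[0,0,0,0,0,0,0.8],[0,0,0,0,0,0,0.9],[0,0,0,0,0,0,0.9]]]' 30; python3 -m crank '[[[0,0,0,0,0,0.02,1],[0,0,0,0,0,0.05,1],[0,0,0,0,0,0.09,1],[0,0,0,0,0,0.13,1],[0,0,0,0,0,0.15,1]]]' 30
 python3 - <<'E'
from rig import *; import cv2
for n,b in(("side",(240,150,315,210)),("top",(220,180,295,240))):
    c=imaging.capture(n);x0,y0,x1,y1=b;cv2.imwrite(f"pics/a4{n}.png",cv2.resize(c["color"][y0:y1,x0:x1],None,fx=10,fy=10,interpolation=0)); print(state()["tcp_pos"],state()["ft_force"])
E
```

```text
clock: 10.15
tcp_pos: [0.5123, 0.0313, 0.0718]
tcp_rot: [1.0, -0.0, -0.0, -0.0]
ft_force: [0.3, -0.1, 0.6]
finger_gap: 0.0766
clock: 10.78
tcp_pos: [0.5128, 0.0313, 0.2239]
tcp_rot: [1.0, 0.0, 0.001, 0.0]
ft_force: [-0.0, 0.4, -0.7]
finger_gap: 0.0853
[0.51356488 0.03125708 0.22553084] [1.38474411 0.34356494 4.22168146]
[0.51328602 0.03124613 0.22382366] [ 0.67891859 -0.38027111 -0.36406208]
```

View pics/a4side.png

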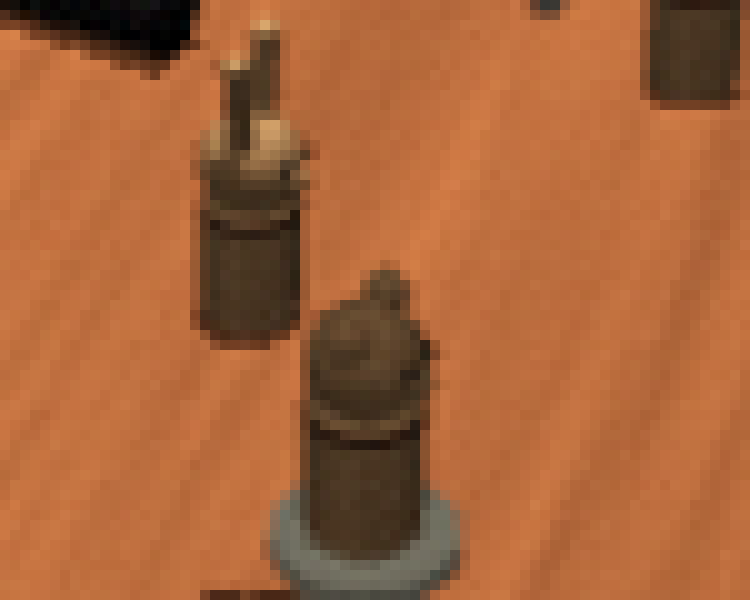

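The bear stands upright near the middle of the disc: foot columns 305–422, disc 268–465, with about 1–3 mm of offset. Now I'll check the handle top.

```bash
python3 - <<'E'
from h import *; import pickle
cs,M=pickle.load(open("s0.pkl","rb")); S,T=cs["side"],cs["top"]
L=np.array([[1,1],[-1,1],[-1,-1],[1,-1]])
def ov(q,out):
    c,s=np.cos(q[2]),np.sin(q[2]);Rz=np.array([[c,-s],[s,c]]);ims=[]
    for C,b in((T,(170,195,220,245)),(S,(245,213,295,263))):
        x0,y0,x1,y1=b;i=cv2.resize(C["color"][y0:y1,x0:x1],None,fx=8,fy=8,interpolation=0)
        for hx,hy,z in((.03,.049,.048),(.006,.037,.048),(.007,.010,.162),(.007,.010,.072)):
            P=L*[hx,hy]@Rz.T+q[:2];u=(proj(C,np.c_[P,np.full(4,z)])-[x0,y0]+.5)*8
            cv2.polylines(i,[u.astype(np.int32)],True,(255,255,0),1)
        ims.append(i)
    cv2.imwrite(out,np.hstack(ims))
ov((.4755,.2246,.274),"pics/o1.png")
E
```

```text
(no output)
```

View pics/o1.png

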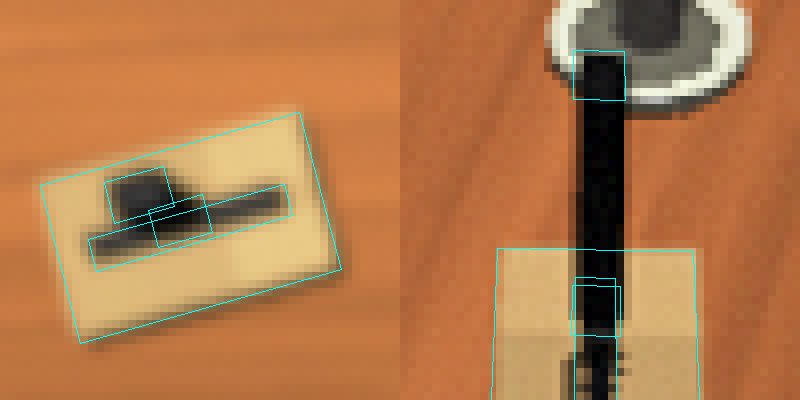

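```bash
python3 -c "
from rig import *
print(state()['qpos'])"; python3 -m crank '[[[0,0,0.06,-0.008,0.045,0,1],[0,0,0.13,-0.016,0.09,0,1],[0,0,0.2,-0.026,0.135,0,1],[0,0,0.274,-0.0357,0.18,0,1],[0,0,0.274,-0.0357,0.193,0,1]]]' 60; python3 -m crank '[[[0,0,0,0,0,0,1],[0,0,0,0,0,0,1],[0,0,0,0,0,-0.02,1],[0,0,0,0,0,-0.04,1],[0,0,0,0,0,-0.04,1]]]' 60
 python3 - <<'E'
from rig import *; import cv2
for n,b in(("side",(210,180,330,280)),("top",(150,180,270,280))):
    c=imaging.capture(n);x0,y0,x1,y1=b;cv2.imwrite(f"pics/a5{n}.png",cv2.resize(c["color"][y0:y1,x0:x1],None,fx=6,fy=6,interpolation=0)); 
s=state();print(s["tcp_pos"],s["tcp_rot"],s["qpos"])
E
```

```text
[-5.53465464e-02  3.45294414e-01  1.62799569e+00 -2.46885305e-05
  1.16450861e+00 -5.53450955e-02]
clock: 11.5
tcp_pos: [0.4754, 0.2262, 0.2208]
tcp_rot: [0.99, 0.138, -0.001, 0.0]
ft_force: [0.8, -0.2, -0.2]
finger_gap: 0.0851
clock: 12.12
tcp_pos: [0.4761, 0.2229, 0.1808]
tcp_rot: [0.991, 0.136, -0.001, 0.0]
ft_force: [-0.1, -0.6, 0.7]
finger_gap: 0.0852
[0.47694064 0.22364427 0.18222768] [9.90711439e-01 1.35981032e-01 5.10065063e-05 2.67765617e-05] [ 3.25132536e-01  4.14158114e-01  1.64833344e+00 -8.13858625e-05
  1.07901095e+00  5.23637120e-02]
```

View pics/a5side.png

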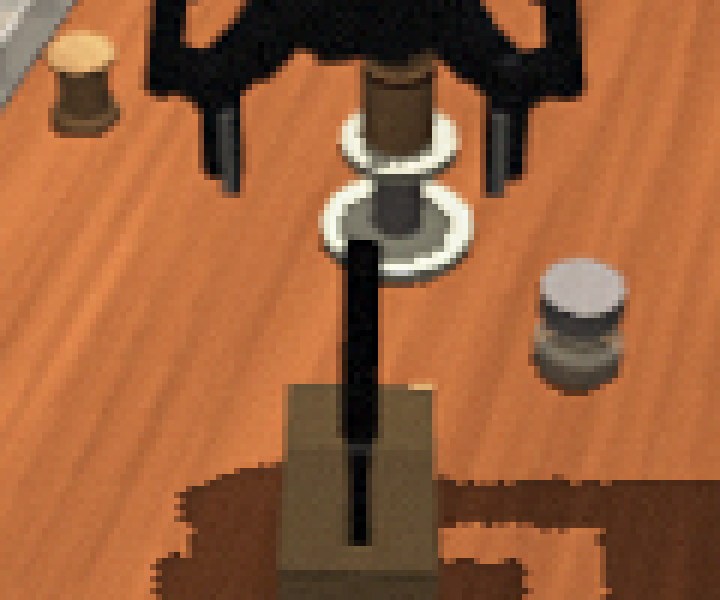

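The handle is centred between the open pads (pads at columns 230 and 497, handle at 362), and the bear still stands behind it. I'll descend and grip.

```bash
python3 -m crank '[[[0,0,0,0,0.001,-0.025,1],[0,0,0,0,0.001,-0.05,1],[0,0,0,0,0.001,-0.07,1],[0,0,0,0,0.001,-0.076,1],[0,0,0,0,0.001,-0.076,1]]]' 60;python3 -m crank '[[[0,0,0,0,0,0,0.5],[0,0,0,0,0,0,0.3],[0,0,0,0,0,0,0.15],[0,0,0,0,0,0,0],[0,0,0,0,0,0,0]]]' 60;python3 -m crank '[[[0,0,0,0,0,0,0],[0,0,0,0,0,0,0],[0,0,0,0,0,0,0],[0,0,0,0,0,0.005,0],[0,0,0,0,0,0.01,0]]]' 90
```

```text
clock: 12.85
tcp_pos: [0.477, 0.2252, 0.1063]
tcp_rot: [0.991, 0.136, 0.0, -0.0]
ft_force: [-0.2, 0.2, 0.6]
finger_gap: 0.0855
clock: 13.48
tcp_pos: [0.4763, 0.2252, 0.106]
tcp_rot: [0.991, 0.137, -0.0, 0.0]
ft_force: [-2.3, -0.6, 7.4]
finger_gap: 0.0132
clock: 14.1
tcp_pos: [0.4766, 0.2253, 0.1161]
tcp_rot: [0.991, 0.137, 0.0, 0.0]
ft_force: [0.1, -0.4, -0.5]
finger_gap: 0.0128
```

```bash
python3 -m crank '[[[0,0,0,0,0,0.02,0],[0,0,0,0,0,0.045,0],[0,0,0,0,0,0.07,0],[0,0,0,0,0,0.1,0],[0,0,0,0,0,0.12,0]]]' 90;python3 -m crank '[[[0,0,0,0,0,0.03,0],[0,0,0,0,0,0.06,0],[0,0,0,0,0,0.07,0],[0,0,0,0,0,0.07,0],[0,0,0,0,0,0.07,0]]]' 90
 python3 - <<'E'
from rig import *; import cv2
for n in("side","top"):
    c=imaging.capture(n);cv2.imwrite(f"pics/a6{n}.png",c["color"]); 
s=state();print(s["tcp_pos"],s["tcp_rot"],s["qpos"])
E
```

```text
clock: 14.72
tcp_pos: [0.4768, 0.2254, 0.2374]
tcp_rot: [0.991, 0.137, 0.001, -0.0]
ft_force: [0.6, 0.0, -0.7]
finger_gap: 0.0133
clock: 15.35
tcp_pos: [0.4761, 0.2251, 0.3046]
tcp_rot: [0.991, 0.137, -0.001, 0.0]
ft_force: [-0.0, -0.1, -0.3]
finger_gap: 0.0132
[0.47614958 0.22513437 0.30473102] [ 9.90634584e-01  1.36536816e-01 -8.89355187e-04  1.68366448e-04] [3.28263422e-01 2.87104496e-01 1.47528465e+00 7.74222201e-06
 1.38101380e+00 5.43325584e-02]
```

View pics/a6side.png

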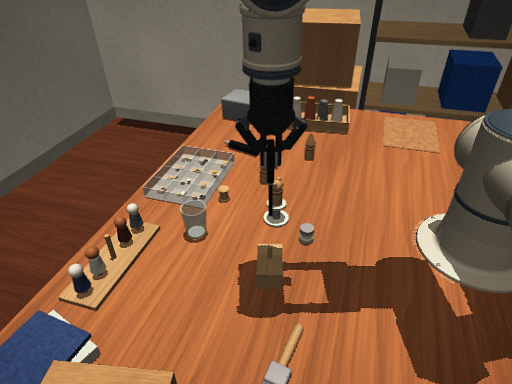

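```bash
python3 -m crank '[[[0,0,-0.06,0.007,-0.045,0,0],[0,0,-0.13,0.015,-0.09,0,0],[0,0,-0.2,0.023,-0.135,0,0],[0,0,-0.274,0.031,-0.18,0,0],[0,0,-0.274,0.034,-0.195,0,0]]]' 90;python3 -m crank '[[[0,0.03,0,0,0,0,0],[0,0.1,0,0,0,0,0],[0,0.17,0,0,0,0,0],[0,0.24,0,0,0,0,0],[0,0.3,0,0,0,0,0]]]' 90
 python3 - <<'E'
from rig import *; import cv2
s=state();print(s["tcp_pos"],s["tcp_rot"],s["qpos"])
E
```

```text
clock: 16.08
tcp_pos: [0.5106, 0.0282, 0.3051]
tcp_rot: [1.0, -0.001, -0.001, 0.0]
ft_force: [0.9, 0.8, -0.8]
finger_gap: 0.0131
clock: 16.7
tcp_pos: [0.5106, 0.0318, 0.3055]
tcp_rot: [0.988, 0.001, -0.151, 0.0]
ft_force: [1.1, 0.1, -0.4]
finger_gap: 0.0128
[0.51058753 0.03176705 0.30551489] [ 9.88490586e-01  1.07112999e-03 -1.51278590e-01  5.12510149e-05] [-0.04539892  0.425976    1.29641915 -0.01416128  1.72259298 -0.04756754]
```

```bash
python3 -m crank '[[[0,0.1,0,0,0,0,0],[0,0.2,0,0,0,0,0],[0,0.3,0,0,0,0,0],[0,0.4,0,0,0,0,0],[0,0.485,0,0,0,0,0]]]' 90
 python3 - <<'E'
from rig import *; import cv2
for n in("side","top"):
    c=imaging.capture(n);cv2.imwrite(f"pics/a7{n}.png",c["color"]); 
s=state();print(s["tcp_pos"],s["tcp_rot"],s["qpos"])
E
```

```text
clock: 17.32
tcp_pos: [0.5108, 0.0318, 0.3054]
tcp_rot: [0.923, 0.001, -0.385, 0.0]
ft_force: [-0.5, 0.6, -2.4]
finger_gap: 0.0129
[0.51079901 0.03157431 0.30386166] [ 9.22891861e-01  9.69764654e-04 -3.85057879e-01  3.18755640e-04] [-0.03685183  0.70023883  1.01838968 -0.03436962  2.21284708 -0.04806226]
```

View pics/a7side.png

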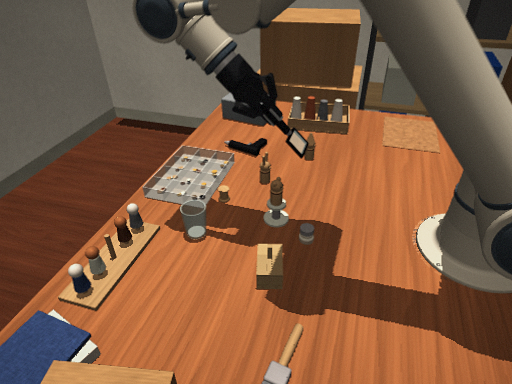

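View pics/a7top.png

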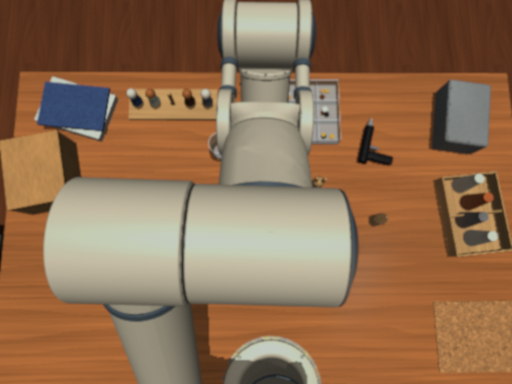

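```bash
python3 -m crank '[[[0,0,0,0,-0.001,-0.015,0],[0,0,0,0,-0.001,-0.035,0],[0,0,0,0,-0.001,-0.055,0],[0,0,0,0,-0.001,-0.075,0],[0,0,0,0,-0.001,-0.085,0]]]' 90; python3 -m crank '[[[0,0,0,0,0,0,0],[0,0,0,0,0,0,0],[0,0,0,0,0,0,0],[0,0,0,0,0,0,0],[0,0,0,0,0,0,0]]]' 90
 python3 - <<'E'
from rig import *; import cv2
from h import *
c=imaging.capture("side");cv2.imwrite("pics/a8.png",c["color"]); s=state();print(s["tcp_pos"],s["tcp_rot"],s["qvel"].round(3))
for l in("magnifier_lens","magnifier_handle"):
    print([(d["point"],d["confidence"]) for d in imaging.find_in(l,"side")])
Rt=R.from_quat(s["tcp_rot"]).as_matrix();t=s["tcp_pos"]
lens=t+.068*Rt[:,2];print(lens,proj(c,lens))
x0,y0,x1,y1=235,110,335,230
i=cv2.resize(c["color"][y0:y1,x0:x1],None,fx=5,fy=5,interpolation=0)
def dr(P,col):
    u=(proj(c,P)-[x0,y0]+.5)*5;cv2.polylines(i,[u.astype(np.int32)],True,col,1)
L=np.array([[1,1],[-1,1],[-1,-1],[1,-1]])
for w,h in((.035,.028),(.03,.023)):
    dr(lens+np.outer(L[:,0]*w,Rt[:,1])+np.outer(L[:,1]*h,Rt[:,2]),(255,255,0))
a=np.linspace(0,6.28,30)
B=np.array([.512,.030])
for rr,z in((.017,.06),(.017,.104),(.017,.117)): dr(np.c_[B[0]+rr*np.cos(a),B[1]+rr*np.sin(a),np.full(30,z)],(0,255,0))
cv2.imwrite("pics/a8z.png",i)
n=Rt[:,0];d=np.r_[B,.117]-lens;print("dist",np.linalg.norm(d),"x,y,z in lens",d@Rt, "tilt from flat",np.degrees(np.arccos(abs(n[2]))))
E
```

```text
clock: 18.05
tcp_pos: [0.5102, 0.0294, 0.2198]
tcp_rot: [0.924, 0.0, -0.383, 0.0]
ft_force: [0.0, 0.2, 0.1]
finger_gap: 0.0129
clock: 18.68
tcp_pos: [0.5106, 0.0293, 0.2209]
tcp_rot: [0.924, -0.0, -0.382, -0.0]
ft_force: [0.5, 0.1, -0.6]
finger_gap: 0.0128
[0.51059906 0.02929728 0.22085702] [ 9.23984489e-01  1.07489675e-07 -3.82429945e-01 -2.10802120e-05] [ 0.001  0.002  0.001 -0.001 -0.002  0.003]
[([291.4, 166.7], 0.91)]
[([289.4, 168.1], 0.61)]
[0.46254219 0.02929992 0.17274738] [[295.12033622 171.1135585 ]]
dist 0.07452741962577901 x,y,z in lens [ 0.07438887 -0.00069869  0.00448824] tilt from flat 45.03143898829524
```

View pics/a8z.png

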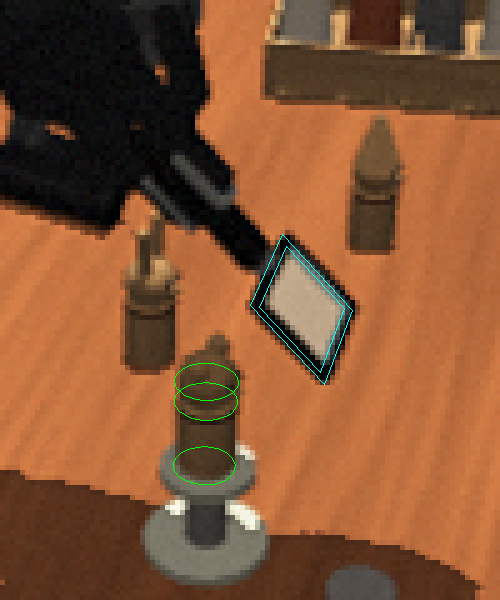

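The modelled lens outline lies on the real frame, with the lens at about (295,171) px. The modelled bear matches too. I'll go down a final 5 mm and hold.

```bash
python3 -m crank '[[[0,0,0,0,0,-0.002,0],[0,0,0,0,0,-0.004,0],[0,0,0,0,0,-0.005,0],[0,0,0,0,0,-0.005,0],[0,0,0,0,0,-0.005,0]]]' 90; python3 -m crank '[[[0,0,0,0,0,0,0],[0,0,0,0,0,0,0],[0,0,0,0,0,0,0],[0,0,0,0,0,0,0],[0,0,0,0,0,0,0]]]' 90
 python3 - <<'E'
from rig import *; import cv2
from h import *
c=imaging.capture("side");cv2.imwrite("pics/a9.png",cv2.resize(c["color"][110:230,195:355],None,fx=5,fy=5)); s=state();print(s["tcp_pos"],abs(s["qvel"]).max())
Rt=R.from_quat(s["tcp_rot"]).as_matrix();lens=s["tcp_pos"]+.068*Rt[:,2];d=np.array([.512,.03,.117])-lens;print(np.linalg.norm(d),d@Rt)
E
```

```text
clock: 19.45
tcp_pos: [0.5106, 0.0293, 0.2158]
tcp_rot: [0.924, 0.0, -0.382, -0.0]
ft_force: [-0.3, 0.0, -0.7]
finger_gap: 0.0127
clock: 20.08
tcp_pos: [0.5106, 0.0293, 0.2158]
tcp_rot: [0.924, 0.0, -0.383, 0.0]
ft_force: [0.0, 0.3, -1.6]
finger_gap: 0.0128
[0.51055685 0.02926596 0.21577259] 0.0008478543246173285
0.07084813525187601 [ 0.07083927 -0.00073444  0.00084697]
```

View pics/a9.png

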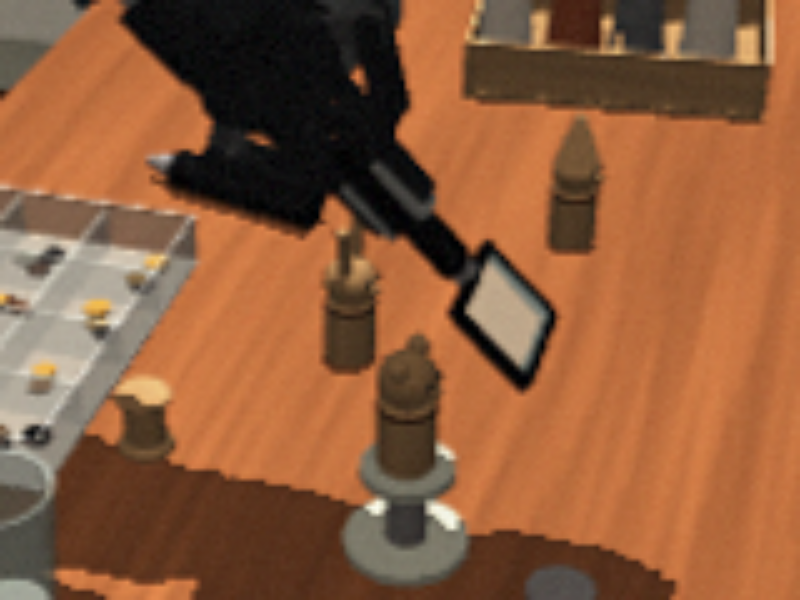

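The bear stands upright on the plinth at (407,410) in the crop, and the glass at (505,315) is held at 45° facing its head. The rabbit, gnome and spool are undisturbed, so I'm handing the job in.

```bash
python3 -c "
from rig import *
print(workorder.sign_off())"
```

```text
the job is handed in; nothing more can be done
None
```

The bear stands released on the plinth, and the arm is holding the magnifier still above it, handed in at about 20 s. The sign-off reports no verdict, so these are my own last checks:

- **Bear:** it stands upright on the disc and untouched. By the side picture its foot is about 1–3 mm off the plinth's middle. My two cameras disagreed by about 3 mm on positions, and I allowed for that when placing it.
- **Magnifier:** it was drawn straight up out of the block and is gripped at 90 N. The glass is at 45°, about 71 mm from the head's centre, and the head lies within about 1 mm of the line square through the glass. That comes from the measured tool pose and my estimate of the bear's position. The lens outline worked out the same way, just before the last 5 mm down, lay on the frame in the side picture.
- **Stillness:** joint speeds were below 0.001 rad/s at the last reading.
- **Everything else:** the rabbit, gnome and spool looked untouched in the last side picture. I did not measure the other bystanders again. The arm blocks the top view, so only the side camera served for the final check.

No check failed.

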